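Swing the karaoke microphone down into its holder

TASK

Put the karaoke microphone away, standing head up in the square bay of the grey tower. First slide (do not pick up) the coaster that covers the bay off the tower so that it drops into the low grey tray beside it (not into the bowl on the other side); then lift the microphone by its round head, loosen the grip so that the handle swings down, hold it again hanging upright, lower it gently all the way to the bottom of the bay and let go. Leave the bowl, the remote and the two cartridges where they are.

Things in the scene. Friction and masses are not known exactly. Their poses are not given: they have to be found in the camera images.
- tower: Tall module of a smoke-grey tier organizer, fixed, 120 x 120 mm, 115 mm high, with a square bay open at the top, 76 x 76 mm inside, its floor 6 mm above the glass. Origin: centre of its underside, z up. Tray and bowl stand at its two opposite x sides, centres 138 mm from its own: which is on +x and which on -x varies.
- deck (a point): Centre of the bay's mouth, in the tower's flat top face, 115 mm above the glass (the coaster starts on this face).
- tray: The low module of the organizer: a fixed open smoke-grey tray, 144 mm (its x) by 136 mm (its y) outside, walls 4 mm thick and 45 mm high, with its x axis in line with the tower's, some 6 mm from the tower's side. Origin: centre of its underside.
- coaster_mid (a point): Centre of the orange hard-silicone coaster, a flat disc of 100 mm diameter, 9 mm thick, about 80 g. It lies on top of the tower and covers the bay.
- mic_mid (a point): Middle of the karaoke microphone: 170 mm long, about 0.3 kg, lying level, axis 26 mm up. Its x axis runs from foot to head. Dark eight-sided foot (52 mm across flats) at -85 to -40 mm, pink handle 30 mm thick, silver ball head (52 mm) at +x. It balances about 40 mm from here towards the foot: held by the ball it swings down about the line between the fingers if gripped lightly, not if firmly.
- mic_head (a point): Centre of the microphone's ball head (52 mm diameter), 59 mm along +x from the microphone's middle and 144 mm from the foot's flat end face. When the microphone stands in the bay this point is 150 mm above the glass. Pinched here it roughly keeps its angle at 80 to 100 N and swings below about 40 N.
- mic_foot (a point): Centre of the flat end face of the microphone's foot, on which it can stand.
- bowl: Empty white porcelain bowl, loose, 132 mm across the rim, 55 mm high; origin at the centre of its underside. Leave it alone.
- remote_mid (a point): Centre of the black plastic remote, loose, 160 x 42 x 20 mm, long along its x. Leave it alone.
- cart_a_mid (a point): Centre of a blue cartridge, loose, 100 x 66 x 18 mm, long along its x. Leave it alone.
- cart_b_mid (a point): Centre of another blue cartridge like it, lying close beside the microphone's foot. Leave it alone.
There are look-alikes about, which are no part of the job. What is shaped like the part that bears mic_mid but blue, green or orange is not meant.

How it is judged:
On the way, in this order (a step that is already met when the one before it is completed fails the run):
1. the coaster lies in the low tray (x of coaster_mid in the frame of tray between -0.068 and 0.068 m and y of coaster_mid in the frame of tray between -0.064 and 0.064 m and height (world z) of coaster_mid below 0.07 m and linear speed of coaster below 0.05 m/s), for 0.2 s.
2. the microphone hangs from the fingers, head up and handle down, clear of the glass (angle between mic_mid's own x axis and vertical below 0.3 rad and contact force between the fingers and mic above 0.5 N and height (world z) of mic_foot above 0.03 m), for 0.2 s.
At the end, for the whole second after the job is handed in: The microphone stands released and at rest in the bay, head up (within 0.15 rad of vertical), its foot face below 15 mm above the glass and within 30 mm of the bay axis; the coaster rests in the low tray (its centre between the walls, below 70 mm) (x of coaster_mid in the frame of tray between -0.068 and 0.068 m and y of coaster_mid in the frame of tray between -0.064 and 0.064 m and height (world z) of coaster_mid below 0.07 m and horizontal distance between mic_foot and deck below 0.03 m and height (world z) of mic_foot below 0.015 m and angle between mic_mid's own x axis and vertical below 0.15 rad and linear speed of each of mic, coaster below 0.03 m/s and contact force between the fingers and mic below 0.05 N); the robot touches nothing.
It fails at once if the bowl, the remote or a cartridge is pushed more than 20 mm from its place (distance of any of bowl, remote_mid, cart_a_mid, cart_b_mid from where it was at the start of the episode above 0.02 m).
It fails at once if the microphone is dropped into the bay (moves faster than 0.55 m/s, a fall of some 15 mm, while its foot is inside the bay) (horizontal distance between mic_foot and deck below 0.04 m and height (world z) of mic_foot below 0.11 m and linear speed of mic above 0.55 m/s).
It fails at once if the coaster is picked up instead of slid (its centre above 160 mm) (height (world z) of coaster_mid above 0.16 m).
It fails at once if the coaster touches the bowl (contact force between coaster and bowl above 0.2 N).
It also fails if it takes over 72 s, if anything falls off the work surface, if the arm or the gripper's body presses on something with over 40 N, if the wrist force passes 120 N, or if a joint passes its speed limit or range.

ROBOT

A 7-joint arm with a two-finger parallel gripper is mounted at the origin on the work surface. World frame = base frame: x ahead of the robot, y to its left, z up, the work surface at z = 0. Lengths are in m, angles in rad, forces in N, time in s.
With the tool pointing down it reaches from about 0.4 to 0.85 m from the base axis. Payload 4.5 kg.
Tool frame: the origin (TCP) lies on the centre line of the jaws, within the pads' length; the fingertips stand 14 mm ahead of it and the grasp point (between the pads) lies 5 mm behind it (r.tcp_to_tips is the z of the fingertips in the tool frame, in m); z points along the fingers, y is the direction in which the jaws open and shut (so a half turn about z gives the same grasp; the last joint's range is limited). The gripper opens to 88 mm and grips with 3 to 60 N. Pads are 18 mm wide; open, the fingers measure 123 mm over their backs; the gripper's body (75 mm by 187 mm) begins 45 mm behind the grasp point.
Start: joints at [-1.304, 0.689, -0.195, 1.565, 0.157, 0.902, -0.215], TCP at [0.144, 0.608, 0.253] pointing down, gripper open.
Joint ranges: [-3.01, 3.01], [-0.46, 2.08], [-1.47, 1.51], [0.13, 2.56], [-1, 4.14], [0.04, 2.09], [-2.66, 2.66]. Speed limits (rad/s): [2.57, 2.57, 3.14, 3.14, 3.14, 3.14, 3.14].

INTERFACE

Orientations are given as a unit quaternion [x, y, z, w].
In Python, from plant import r, viewer gives the robot as it stands.
- The arm moves only by the shell command python3 -m inch 'ROWS' [FORCE]. ROWS is JSON, a list of rows, each a list of 3 entries, a list of its own where there are three numbers: the closure, from 0 (fully open) to 1 (shut), then the shift along the tool's x, y, z in cm, then the turn about the tool's z in degrees. In form: [[fingers, [x, y, z], yaw], ...]. A call has 1 to 20 rows; each row is the pose to reach, as a shift and turn from the pose commanded when the call began, along the tool's axes at that moment; what a row does not reach only later rows make up. A row lasts 1/10 s, in which the tool goes at most 50 mm and 8.59 degrees, less where a joint would pass 70% of its speed; a pose out of reach is approached as far as the arm can. A call with a gripper value outside its range is refused whole. The fingers move at their own pace and stop on an object; FORCE is the grip in N (left out, the last holds). Time passes only in rows, so rows that repeat a pose let the fingers close. It gives the time, the measured TCP pose, the force and the opening at its end, in the units of the state.
- r.get_state(): the state, without advancing time (a new reading comes with each control period).
- viewer.snapshot(name): name is "side" or "top" or "wrist"; returns the picture (480x640x3 uint8, red, green, blue); there is no depth.
- viewer.camera_params(name): a dict with "intrinsics" (3x3 intrinsics, pixels), "world_to_cam" (4x4, takes a point from world to camera coordinates). Camera axes: x right, y up, looking along -z (the intrinsics and any distortion apply to the point x, -y, -z); pixel columns grow to the right and rows downward; lengths in m; the calibration is good to about 2 mm. The wrist camera is an equidistant fisheye: a pixel r from the principal point sees the ray r / f radians off the axis. A picture is of the moment at which its call begins: read the wrist's pose just before it. camera_params takes no time and is no camera call; for the wrist camera it gives the pose at the moment of the call.
- r.finish_job(): hands the job in, once; it reports no verdict.
Trained networks look in the newest picture that a camera, given by its name, has taken for a name from the list of things; names that differ only in an ending like _2 or _b are one class to them, and where a whole thing is asked for, a point or a joint stands for the part that bears it (a point fixed in the world has none). Each returns a list of dicts, best first, with "p" (0 to 1); they miss things now and then, are a little off and sometimes report something else, mostly with a low value. They report only what shows in the picture. A call takes as long as a camera call. They do not tell look-alikes from the thing itself.
- viewer.outline_of(camera, name): "pixels" (480x640 bool, what is visible of it) and "bbox" ([left, top, width, height] in pixels, round what is visible of it).
The state is a dict: "clock": time; "q": joint angles; "qd": joint speeds; "joint_torque": joint torques, N m; "tool_pos": TCP position; "eef_rot": TCP orientation; "contact_force": force on the tool from outside, world axes, zero at the start; "moment": the same for the moment, N m; "opening": opening from 0.0 (shut) to 1.0 (fully open).
Only numpy, scipy, OpenCV 4.12 (cv2) and the standard library are available. Lean on these libraries where they do the work, as an engineer would, in place of code of your own. Each camera call takes 0.05 s, during which the arm holds its last target.

## Working session

There is one attempt and no reset: what is moved stays moved. The work goes in short steps, Python scripts to look and compute and a shell command to move; the robot and the scene stay as the last step left them, time stands still between calls to the robot, and variables do not carry over. Pictures are saved under pics/ and viewed, and the job is handed in when it is done.

```bash
ls; mkdir -p pics; python3 - <<'E'
from plant import r, viewer
import cv2
s=r.get_state();print({k:s[k] for k in('clock','tool_pos','eef_rot','opening')})
for n in('side','top','wrist'):
    p=viewer.camera_params(n);print(n,p)
    cv2.imwrite(f'pics/{n}0.png',viewer.snapshot(n)[:,:,::-1])
print(r.tcp_to_tips)
E
```

```text
pics
{'clock': 0.0, 'tool_pos': array([0.14410487, 0.60756192, 0.25192169]), 'eef_rot': array([ 1.16103096e-01,  9.93236767e-01, -8.91685784e-04, -3.01661353e-05]), 'opening': 1.0014772654904225}
side {'intrinsics': array([[537.95272356,   0.        , 316.37776634],
       [  0.        , 537.95272356, 234.7505878 ],
       [  0.        ,   0.        ,   1.        ]]), 'world_to_cam': array([[-0.98300857, -0.18306401, -0.01348008,  0.55575367],
       [ 0.12369705, -0.71489884,  0.6881996 , -0.15658462],
       [-0.13562147,  0.67483866,  0.72539616, -1.18267803],
       [ 0.        ,  0.        ,  0.        ,  1.        ]])}
top {'intrinsics': array([[551.5893182 ,   0.        , 313.8330978 ],
       [  0.        , 551.5893182 , 239.68385803],
       [  0.        ,   0.        ,   1.        ]]), 'world_to_cam': array([[-0.02723553, -0.99950338, -0.01584994, -0.02806047],
       [ 0.98988255, -0.02917534,  0.13885729, -0.56094781],
       [-0.13925075, -0.01190772,  0.99018556, -1.23479199],
       [ 0.        ,  0.        ,  0.        ,  1.        ]])}
wrist {'intrinsics': array([[371.64829954,   0.        , 319.21739688],
       [  0.        , 371.64829954, 240.38381317],
       [  0.        ,   0.        ,   1.        ]]), 'world_to_cam': array([[ 0.23021664,  0.97313886, -0.00102937, -0.62429872],
       [-0.93581819,  0.22109726, -0.27451834,  0.03882919],
       [-0.26691687,  0.064162  ,  0.96158131, -0.38880419],
       [ 0.        ,  0.        ,  0.        ,  1.        ]])}
0.014
```

View pics/side0.png

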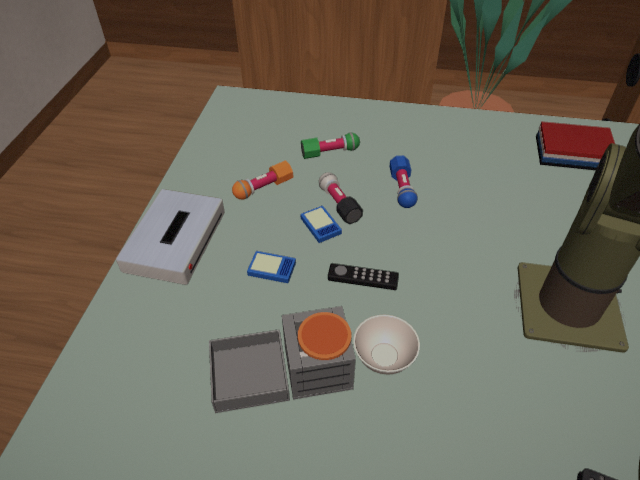

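View pics/top0.png

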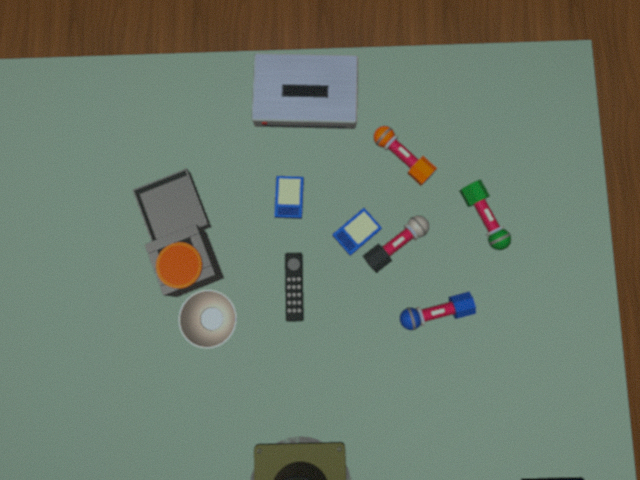

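View pics/wrist0.png

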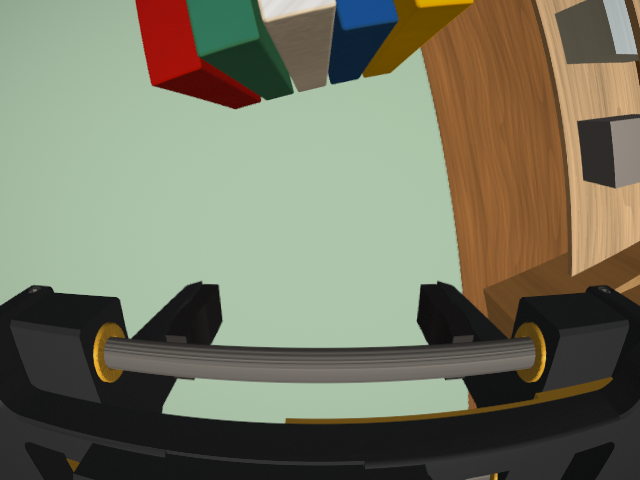

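The top view shows four microphones: orange head (384,137), green (499,239), blue (411,318), and silver head with a dark foot (418,227). The silver one at (400,243) matches the description. The coaster is at (180,265), with the tray up-left of the tower at (172,205) and the bowl at (208,319).

```bash
cat > h.py <<'E'
import numpy as np, cv2
from plant import r, viewer
def ray(cam,u,v,p=None):
    p=p or viewer.camera_params(cam); K=p['intrinsics'];T=np.array(p['world_to_cam'])
    a=(u-K[0,2])/K[0,0]; b=(v-K[1,2])/K[1,1]
    if cam=='wrist':
        th=np.hypot(a,b); s=np.sin(th)/max(th,1e-9); d=np.array([a*s,-b*s,-np.cos(th)])
    else: d=np.array([a,-b,-1.])
    R=T[:3,:3]; c=-R.T@T[:3,3]; return c,R.T@(d/np.linalg.norm(d))
def onz(cam,u,v,z,p=None):
    c,d=ray(cam,u,v,p); return c+d*(z-c[2])/d[2]
def proj(cam,P,p=None):
    p=p or viewer.camera_params(cam);K=p['intrinsics'];T=np.array(p['world_to_cam'])
    q=T[:3,:3]@np.array(P)+T[:3,3]; q=np.array([q[0],-q[1],-q[2]])
    if cam=='wrist':
        rr=np.hypot(q[0],q[1]);th=np.arctan2(rr,q[2]);return np.array([K[0,2]+K[0,0]*th*q[0]/rr,K[1,2]+K[1,1]*th*q[1]/rr])
    return np.array([K[0,2]+K[0,0]*q[0]/q[2],K[1,2]+K[1,1]*q[1]/q[2]])
def meet(c1,d1,c2,d2):
    A=np.array([d1,-d2]).T; t=np.linalg.lstsq(A,c2-c1,rcond=None)[0]
    a=c1+d1*t[0];b=c2+d2*t[1];return (a+b)/2,np.linalg.norm(a-b)
E
python3 - <<'E'
from h import *
np.set_printoptions(precision=4,suppress=True)
for cam in('top','side'):
    im=viewer.snapshot(cam)
    for n in('coaster_mid','mic_mid','tray','tower','bowl','remote_mid','cart_a_mid'):
        for o in viewer.outline_of(cam,n)[:5]:
            m=o['pixels'];ys,xs=np.nonzero(m)
            rect=cv2.minAreaRect(np.stack([xs,ys],1).astype(np.float32))
            print(cam,n,round(o['p'],2),o['bbox'],len(xs),'cen',round(xs.mean(),1),round(ys.mean(),1),'rect',np.round(cv2.boxPoints(rect),1).tolist())
    cv2.imwrite(f'pics/{cam}1.png',im[:,:,::-1])
im=cv2.imread('pics/top1.png');cv2.imwrite('pics/crop.png',np.hstack([cv2.resize(im[160:360,120:250],None,fx=3,fy=3),cv2.resize(im[200:300,330:460],None,fx=3,fy=3,)[:600].repeat(2,0)]))
E
```

```text
top coaster_mid 0.98 [154.2, 241.4, 49.2, 46.1] 1697 cen 178.5 264.6 rect [[156.0, 242.0], [201.0, 242.0], [201.0, 287.0], [156.0, 287.0]]
top mic_mid 0.93 [461.3, 179.3, 47.9, 70.1] 1288 cen 485.3 213.5 rect [[457.8999938964844, 189.6999969482422], [479.3999938964844, 177.1999969482422], [516.5, 240.89999389648438], [495.1000061035156, 253.39999389648438]]
top mic_mid 0.92 [363.1, 213.1, 63.5, 59.3] 1308 cen 395.5 242.8 rect [[360.5, 255.5], [418.20001220703125, 209.0], [432.79998779296875, 227.10000610351562], [375.1000061035156, 273.6000061035156]]
top mic_mid 0.79 [373.1, 127.7, 62.8, 55.2] 1279 cen 403.9 154.4 rect [[368.5, 135.6999969482422], [385.29998779296875, 118.4000015258789], [437.1000061035156, 168.8000030517578], [420.29998779296875, 186.10000610351562]]
top mic_mid 0.77 [397.8, 292.2, 78.7, 34.6] 1364 cen 438.4 310.9 rect [[396.6000061035156, 310.0], [470.29998779296875, 290.3999938964844], [476.3999938964844, 313.1000061035156], [402.70001220703125, 332.79998779296875]]
top tray 0.57 [135.9, 169.3, 73.6, 73.0] 3485 cen 170.3 204.4 rect [[130.60000610351562, 188.19999
[... 3134 characters left out ...]
75]]
side bowl 0.73 [351.8, 315.1, 67.2, 56.2] 3092 cen 386.2 343.8 rect [[344.1000061035156, 333.3999938964844], [396.3999938964844, 300.79998779296875], [429.20001220703125, 353.29998779296875], [376.8999938964844, 385.8999938964844]]
side remote_mid 0.78 [329.4, 260.7, 68.9, 29.6] 1293 cen 362.9 275.8 rect [[326.3999938964844, 279.6000061035156], [329.70001220703125, 259.8999938964844], [399.3999938964844, 271.6000061035156], [396.1000061035156, 291.20001220703125]]
side cart_a_mid 0.56 [246.0, 250.3, 51.8, 31.7] 1116 cen 271.4 266.6 rect [[246.10000610351562, 274.6000061035156], [251.39999389648438, 248.8000030517578], [296.0, 258.1000061035156], [290.70001220703125, 283.79998779296875]]
```

View pics/crop.png

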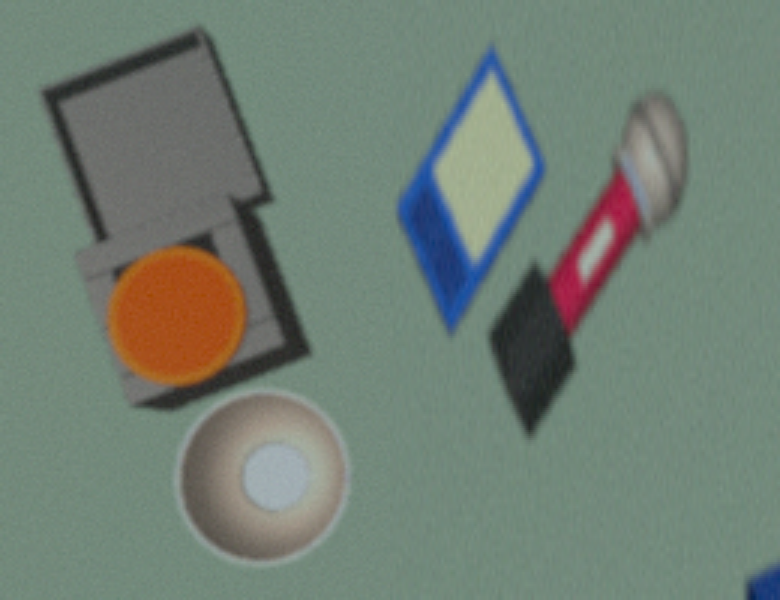

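```bash
cat > fit.py <<'E'
from h import *
from scipy.optimize import minimize
np.set_printoptions(precision=4,suppress=True)
P={c:viewer.camera_params(c) for c in('top','side')}
M={}
for c in P:
    im=viewer.snapshot(c)
    g=lambda n:viewer.outline_of(c,n)
    M[c]=(g('tray')[0]['pixels'],g('tower')[0]['pixels'],g('coaster_mid')[0]['pixels'])
    print(c,[m.sum() for m in M[c]])
def box(hx,hy,h): return np.array([[a*hx,b*hy,z] for a in(-1,1) for b in(-1,1) for z in(0,h)])
def place(Q,x,y,t):
    c,s=np.cos(t),np.sin(t);return np.c_[x+c*Q[:,0]-s*Q[:,1],y+s*Q[:,0]+c*Q[:,1],Q[:,2]]
def hull(c,W):
    p=np.array([proj(c,w,P[c]) for w in W],np.float32)
    m=np.zeros((480*4,640*4),np.uint8);cv2.fillConvexPoly(m,(cv2.convexHull(p)*4+1.5).astype(np.int32)[:,0],255)
    return cv2.resize(m,(640,480),interpolation=cv2.INTER_AREA)/255.
def cost(v):
    x,y,t=v;e=[]
    for c in P:
        tr,to,co=M[c]
        A=hull(c,place(box(.06,.06,.115),x,y,t))
        B=hull(c,place(box(.072,.068,.045)+[.138,0,0],x,y,t))
        U=np.maximum(A,B); e.append(np.abs(U-(tr|to|co)).sum())
    return sum(e)
c0=onz('top',178.5,264.6,.12);print('coaster top',c0,'side',onz('side',324.2,335.7,.12))
tr=onz('top',170.3,204.4,.02);t0=np.arctan2(*(tr-c0)[[1,0]]);print('t0',t0)
b=min((minimize(cost,[c0[0],c0[1],t0+d],method='Nelder-Mead',options=dict(initial_simplex=[[c0[0]+a,c0[1]+bb,t0+d+e] for a,bb,e in((0,0,0),(.02,0,0),(0,.02,0),(0,0,.1))],maxiter=120)) for d in(0,)),key=lambda q:q.fun)
print('tower x,y,yaw(tray dir)',b.x,np.degrees(b.x[2]),b.fun)
for n,z,u in(('bowl rim',.055,((206.9,318.4),(386.2,343.8))),('remote',.02,((293.6,286.1),(362.9,275.8)))):
    print(n,onz('top',*u[0],z),onz('side',*u[1],z))
# overlay
for c in P:
    im=viewer.snapshot(c)[:,:,::-1].copy()
    for Q in(box(.06,.06,.115),box(.072,.068,.045)+[.138,0,0],box(.038,.038,.115)):
        W=place(Q,*b.x);pp=[proj(c,w,P[c]) for w in W]
        for i in range(8):
            for j in range(i):
                if bin(i^j).count('1')==1: cv2.line(im,tuple(int(round(q*8)) for q in pp[i]),tuple(int(round(q*8)) for q in pp[j]),(0,255,255),1,cv2.LINE_AA,3)
    cr=im[150:360,110:330] if c=='top' else im[270:430,190:430]
    cv2.imwrite(f'pics/ov_{c}.png',cv2.resize(cr,None,fx=2.6,fy=2.6,interpolation=cv2.INTER_CUBIC))
E
python3 fit.py
python3 - <<'E'
from h import *
np.set_printoptions(precision=4,suppress=True)
# mic: head ball in both views
for c,uh,uf in(('top',(418,227),(377,258)),('side',(328.5,183),(349,209))):
    print(c,'head',onz(c,*uh,.026),'foot body',onz(c,*uf,.026))
for cam,(a,b,e,f) in(('top',(200,300,340,450)),('side',(160,240,300,380))):
    im=viewer.snapshot(cam)[a:b,e:f,::-1]; k=5 if cam=='top' else 7
    cv2.imwrite(f'pics/mic_{cam}.png',cv2.resize(im,None,fx=k,fy=k,interpolation=cv2.INTER_CUBIC))
E
```

```text
top [np.int64(3506), np.int64(2157), np.int64(1647)]
side [np.int64(5359), np.int64(3444), np.int64(1290)]
coaster top [0.5029 0.2482 0.12  ] side [0.5032 0.2456 0.12  ]
t0 0.2931758144809805
tower x,y,yaw(tray dir) [0.5165 0.2445 0.3354] 19.21536912436282 4231.945098039216
bowl rim [0.3866 0.2004 0.055 ] [0.3872 0.2013 0.055 ]
remote [0.4554 0.0061 0.02  ] [0.4557 0.0097 0.02  ]
top head [ 0.5845 -0.2876  0.026 ] foot body [ 0.5146 -0.189   0.026 ]
side head [ 0.5853 -0.286   0.026 ] foot body [ 0.5172 -0.196   0.026 ]
```

View pics/ov_top.png

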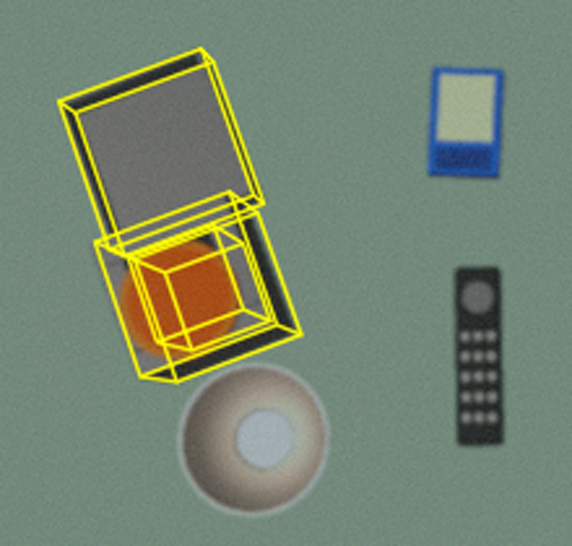

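View pics/ov_side.png

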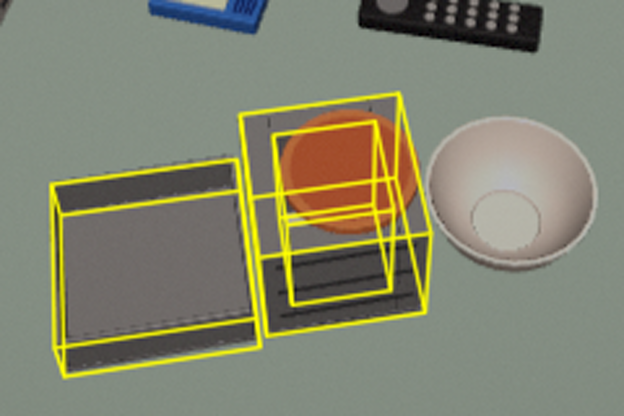

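View pics/mic_top.png

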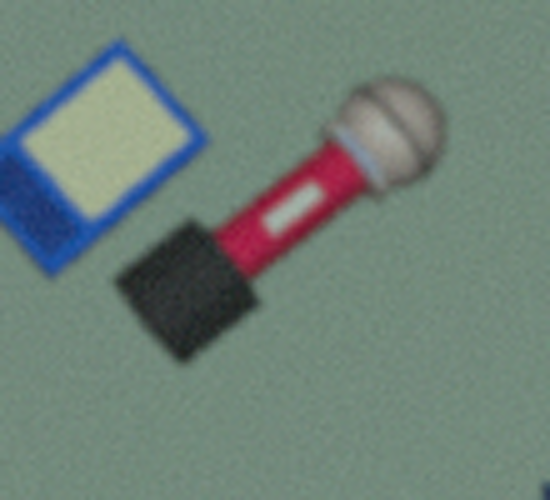

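View pics/mic_side.png

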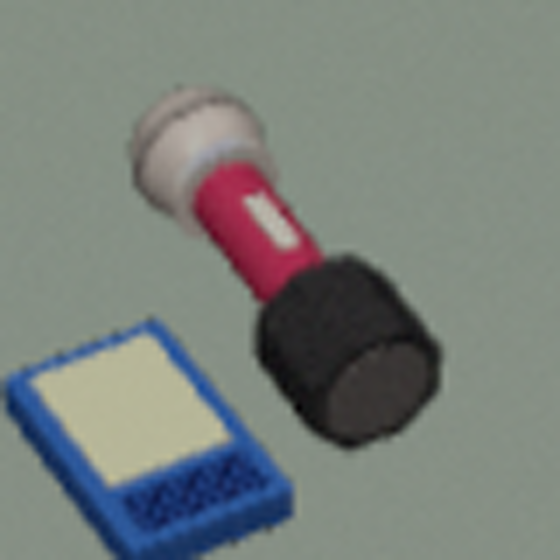

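```bash
cat >> h.py <<'E'
from scipy.spatial.transform import Rotation as Ro
def go(P,yx=None,cur=None):
    """shift in tool cm + turn deg to TCP target P with tool x heading yx (deg, world)"""
    s=r.get_state();p,q=s['tool_pos'],s['eef_rot'];R=Ro.from_quat(q).as_matrix()
    h=np.degrees(np.arctan2(R[1,0],R[0,0]))
    t=0 if yx is None else -((yx-h+180)%360-180)
    return np.round(R.T@(np.array(P)-p)*100,2),round(t,1),'heading',round(h,1),'z',R[:,2]
TW=np.array([.5165,.2445]);TY=np.radians(19.2)
def tw(x,y,z):
    c,s=np.cos(TY),np.sin(TY);return np.array([TW[0]+c*x-s*y,TW[1]+s*x+c*y,z])
def intw(p):
    c,s=np.cos(TY),np.sin(TY);d=np.array(p[:2])-TW;return np.array([c*d[0]+s*d[1],-s*d[0]+c*d[1]])
E
python3 - <<'E'
from h import *
np.set_printoptions(precision=4,suppress=True)
a=onz('top',178.5,264.6,.124);b=onz('side',324.2,335.7,.121);print(intw(a),intw(b))
print(go(tw(-.095,.007,.21),199.2)); print(go(tw(-.095,.007,.1325),199.2))
E
```

```text
[-0.0124  0.0071] [-0.0121  0.006 ]
(array([-36.23, -31.32,   4.27]), np.float64(-32.5), 'heading', np.float64(166.7), 'z', array([-0.    ,  0.0001, -1.    ]))
(array([-36.23, -31.32,  12.02]), np.float64(-32.5), 'heading', np.float64(166.7), 'z', array([-0.    ,  0.0001, -1.    ]))
```

```bash
python3 -m inch '[[0.32,[-18,-15.6,2],-16],[0.32,[-36.2,-31.3,4.2],-32.5],[0.32,[-36.2,-31.3,4.2],-32.5],[0.32,[-36.2,-31.3,4.2],-32.5],[0.32,[-36.2,-31.3,4.2],-32.5],[0.32,[-36.2,-31.3,4.2],-32.5],[0.32,[-36.2,-31.3,4.2],-32.5],[0.32,[-36.2,-31.3,4.2],-32.5],[0.32,[-36.2,-31.3,4.2],-32.5],[0.32,[-36.2,-31.3,4.2],-32.5],[0.32,[-36.2,-31.3,4.2],-32.5],[0.32,[-36.2,-31.3,4.2],-32.5],[0.32,[-36.2,-31.3,4.2],-32.5],[0.32,[-36.2,-31.3,4.2],-32.5]]' 20
python3 - <<'E'
from h import *
print(go(tw(-.095,.007,.1325),199.2),intw(r.get_state()['tool_pos']))
cv2.imwrite('pics/w1.png',viewer.snapshot('wrist')[:,:,::-1])
E
```

```text
clock: 2.95
tool_pos: [0.4234, 0.2218, 0.211]
eef_rot: [-0.168, 0.986, 0.001, 0.0]
contact_force: [-0.4, -0.5, -0.6]
opening: 0.682
(array([-0.03, -0.22,  7.85]), np.float64(0.1), 'heading', np.float64(-160.7), 'z', array([ 9.19070052e-05,  1.09186566e-03, -9.99999400e-01])) [-0.09536577  0.00912869]
```

View pics/w1.png

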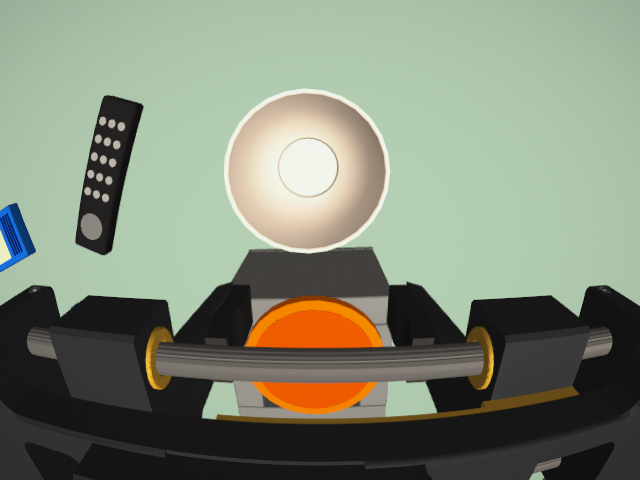

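```bash
python3 -m inch '[[0.32,[0,-0.2,4],0],[0.32,[0,-0.2,7.8],0],[0.32,[0,-0.2,7.8],0],[0.32,[0,-0.2,7.8],0]]'
python3 - <<'E'
from h import *
s=r.get_state();print(intw(s['tool_pos']),s['tool_pos'][2],s['contact_force'])
E
```

```text
clock: 3.4
tool_pos: [0.4243, 0.2189, 0.133]
eef_rot: [-0.167, 0.986, -0.0, -0.001]
contact_force: [0.1, -0.2, 0.3]
opening: 0.678
[-0.09548997  0.00615509] 0.1329549939435381 [ 0.14449633 -0.20557352  0.2987687 ]
```

```bash
python3 -m inch '[[0.32,[-1.5,0,0],0],[0.32,[-3,0,0],0],[0.32,[-4,0,0],0],[0.32,[-5.2,-0.1,0],0],[0.32,[-6.4,-0.2,0],0],[0.32,[-7.6,-0.2,0],0]]'
python3 - <<'E'
from h import *
s=r.get_state();print(intw(s['tool_pos']),s['tool_pos'][2],s['contact_force'])
cv2.imwrite('pics/s2.png',viewer.snapshot('side')[250:430,180:440,::-1])
E
```

```text
clock: 4.0
tool_pos: [0.4977, 0.2415, 0.1344]
eef_rot: [-0.166, 0.986, 0.0, 0.0]
contact_force: [-1.0, -0.5, 1.3]
opening: 0.682
[-0.01873819  0.00332342] 0.13437749455456882 [-1.01109145 -0.53278244  1.33324879]
```

View pics/s2.png

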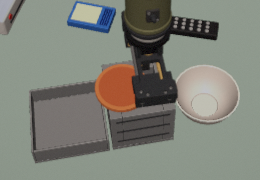

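Coaster is moving with the fingers, overhanging the tray side. I'll keep pushing.

```bash
python3 -m inch '[[0.32,[-1.2,0,0.1],0],[0.32,[-2.6,-0.1,0.1],0],[0.32,[-4.2,-0.1,0.1],0],[0.32,[-6,-0.2,0.1],0],[0.32,[-8,-0.2,0.1],0],[0.32,[-8,-0.2,0.1],0],[0.32,[-8,-0.2,0.1],0]]'
python3 - <<'E'
from h import *
s=r.get_state();print(intw(s['tool_pos']),s['tool_pos'][2],s['contact_force'])
cv2.imwrite('pics/s3.png',cv2.resize(viewer.snapshot('side')[250:430,180:440,::-1],None,fx=2,fy=2))
E
```

```text
clock: 4.75
tool_pos: [0.5731, 0.2656, 0.1324]
eef_rot: [-0.166, 0.986, 0.0, 0.0]
contact_force: [-0.2, 0.3, 0.1]
opening: 0.678
[0.0603676  0.00135971] 0.13241933257760194 [-0.22733128  0.32823269  0.05320679]
```

View pics/s3.png

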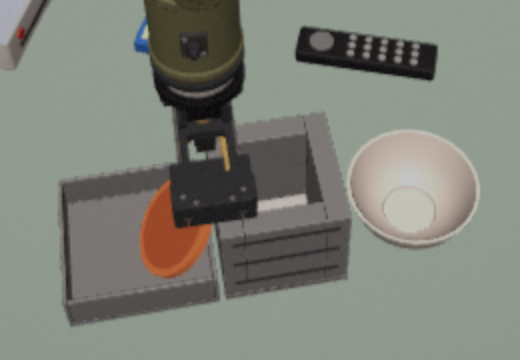

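```bash
python3 -m inch '[[0.32,[0,0,-5],0],[0,[0,0,-10],0],[0,[0,0,-15],0],[0,[0,0,-15],0],[0,[0,0,-15],0]]'
python3 - <<'E'
from h import *
np.set_printoptions(precision=4,suppress=True)
s=r.get_state();print(intw(s['tool_pos']),s['tool_pos'])
cv2.imwrite('pics/w4.png',viewer.snapshot('wrist')[:,:,::-1])
cv2.imwrite('pics/s4.png',cv2.resize(viewer.snapshot('side')[250:430,180:440,::-1],None,fx=3,fy=3))
cm={}
for c in('side','wrist'):
    for o in viewer.outline_of(c,'coaster_mid')[:2]:
        ys,xs=np.nonzero(o['pixels']);print(c,o['p'],o['bbox'],xs.mean(),ys.mean(),len(xs))
E
```

```text
clock: 5.3
tool_pos: [0.5729, 0.2656, 0.283]
eef_rot: [-0.167, 0.986, 0.0, 0.001]
contact_force: [0.2, -0.0, -0.4]
opening: 0.999
[0.0602 0.0014] [0.5729 0.2656 0.283 ]
side 0.88 [249.9, 337.0, 36.9, 50.6] 267.9205801104972 362.8853591160221 1448
wrist 0.65 [270.1, 222.1, 94.6, 40.1] 318.29744575666024 241.8736610821203 3641
wrist 0.47 [0.0, 76.8, 58.5, 73.4] 29.81033262561925 115.79617834394904 2826
```

View pics/w4.png

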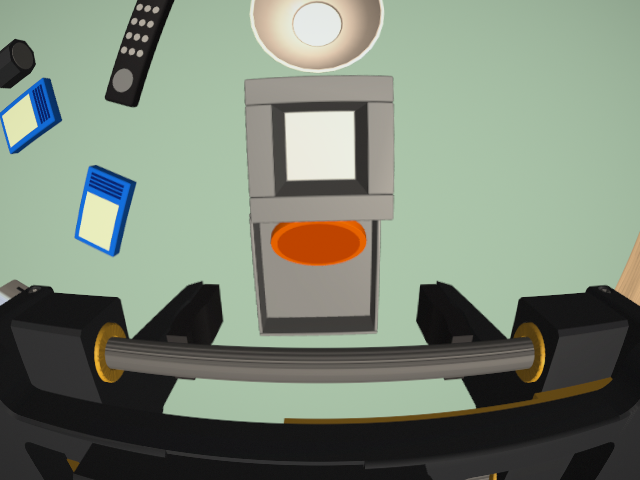

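View pics/s4.png

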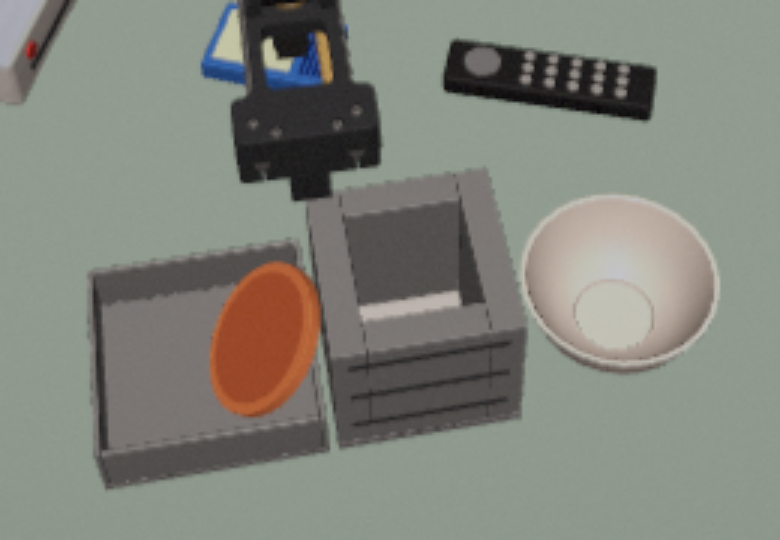

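```bash
python3 - <<'E'
from h import *
np.set_printoptions(precision=4,suppress=True)
a=ray('side',267.9,362.9);b=ray('wrist',318.3,241.9)
p,e=meet(*a,*b);print('coaster',p,e,'tower frame',intw(p))
for u in((272,104),(368,102.5),(368.5,195),(273,196.5)):
    q=onz('wrist',*u,.115);print('mouth corner',q,intw(q))
for u in((245,79),(392,76.5),(393,219),(250,221)):
    q=onz('wrist',*u,.115);print('outer',intw(q))
E
```

```text
coaster [0.6087 0.2756 0.0405] 0.0021205367516188506 tower frame [ 0.0973 -0.0009]
mouth corner [0.4927 0.1972 0.115 ] [-0.0381 -0.0368]
mouth corner [0.4666 0.2683 0.115 ] [-0.0393  0.0389]
mouth corner [0.5367 0.2943 0.115 ] [0.0354 0.0404]
mouth corner [0.5634 0.2216 0.115 ] [ 0.0367 -0.0371]
outer [-0.0595 -0.0586]
outer [-0.0615  0.0582]
outer [0.0553 0.0616]
outer [ 0.057  -0.0569]
```

Coaster centre is at tray x ≈ −0.041, z ≈ 0.04, leaning inside the tray, so step 1 should be met. Next I go over the silver/dark microphone.

```bash
python3 - <<'E'
from h import *
np.set_printoptions(precision=4,suppress=True)
a=ray('top',418,227);b=ray('side',328.5,183);print(meet(*a,*b))
f=[onz('top',*u,.026) for u in((367.8,264.5),(425.5,218))];d=f[1]-f[0];print(f,np.degrees(np.arctan2(d[1],d[0])))
print(go([.585,-.287,.25],126))
E
```

```text
(array([ 0.5852, -0.2879,  0.0243]), np.float64(0.000925148333609095))
[array([ 0.5001, -0.1671,  0.026 ]), array([ 0.6052, -0.3062,  0.026 ])] -52.91744532898732
(array([ 16.93, -52.53,   3.1 ]), np.float64(73.2), 'heading', np.float64(-160.8), 'z', array([-0.0034, -0.0022, -1.    ]))
```

```bash
python3 -m inch '[[0,[1.5,-4.5,0.2],6],[0,[3,-9,0.5],12],[0,[4.5,-14,1],18],[0,[6,-19,1],25],[0,[8,-24,1],32],[0,[9.5,-29,1.5],39],[0,[11,-34,2],46],[0,[12.5,-39,2],53],[0,[14,-43.5,2.5],60],[0,[15.5,-48,3],67],[0,[16.9,-52.5,3],73],[0,[16.9,-52.5,3],73],[0,[16.9,-52.5,3],73],[0,[16.9,-52.5,3],73]]'
python3 - <<'E'
from h import *
print(r.get_state()['tool_pos'],r.get_state()['q'])
cv2.imwrite('pics/w5.png',viewer.snapshot('wrist')[:,:,::-1])
for n in('mic_mid',):
    for o in viewer.outline_of('wrist',n)[:3]:
        ys,xs=np.nonzero(o['pixels']);print(n,o['p'],o['bbox'],xs.mean(),ys.mean(),len(xs))
E
```

```text
clock: 6.9
tool_pos: [0.5863, -0.2833, 0.2507]
eef_rot: [0.452, 0.892, 0.001, -0.001]
contact_force: [-0.2, 1.1, 0.5]
opening: 0.998
[ 0.5862641  -0.283302    0.25067936] [ 0.45203237  0.72647627 -0.13559159  1.4810021   0.10840305  0.94377534
  0.92028446]
mic_mid 0.93 [97.3, 46.2, 90.1, 165.5] 141.03560697115384 133.10802283653845 6656
mic_mid 0.9 [288.2, 62.1, 56.8, 182.0] 315.86467463479414 146.17158034528552 7530
mic_mid 0.85 [382.9, 258.9, 150.5, 69.8] 455.6036855609984 289.4432003732214 4287
```

View pics/w5.png

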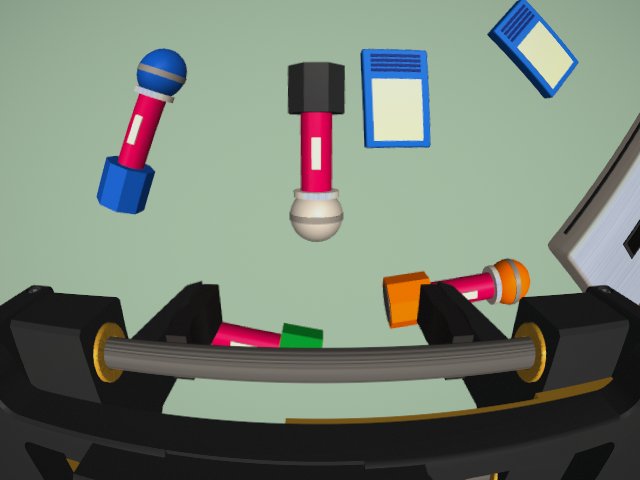

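```bash
python3 - <<'E'
from h import *
h=onz('wrist',316.7,215,.026);f=onz('wrist',316,90,.03)
d=h-f;a=np.degrees(np.arctan2(d[1],d[0]));print('head',h,'foot',f,'axis',a)
print('near z0.026: orange foot',onz('wrist',395,320,.03),onz('wrist',430,310,.03),'green',onz('wrist',322,330,.03))
print('cart b',[onz('wrist',*u,.009)[:2].round(3) for u in((362,50),(366,147),(430,147))])
T=h.copy();T[2]=.021
print(go(T,a+180)); T[2]=.09; print(go(T,a+180))
R=Ro.from_quat(r.get_state()['eef_rot']).as_matrix()
for u in((395,320),(430,310),(322,330)): print('tool frame rel head',R.T@(onz('wrist',*u,.03)-h))
E
```

```text
head [ 0.5887608  -0.28799724  0.026     ] foot [ 0.51647199 -0.19093241  0.03      ] axis -53.32318372852261
near z0.026: orange foot [ 0.72505033 -0.32992194  0.03      ] [ 0.74970944 -0.2982367   0.03      ] green [ 0.66777194 -0.38584067  0.03      ]
cart b [array([ 0.526, -0.127]), array([ 0.589, -0.205]), array([ 0.641, -0.164])]
(array([-0.6 , -0.18, 23.03]), np.float64(-0.3), 'heading', np.float64(126.4), 'z', array([-4.28750406e-04,  2.31085546e-03, -9.99997238e-01]))
(array([-0.58, -0.17, 16.14]), np.float64(-0.3), 'heading', np.float64(126.4), 'z', array([-4.28750406e-04,  2.31085546e-03, -9.99997238e-01]))
tool frame rel head [-0.11461476  0.0848216  -0.00415531]
tool frame rel head [-0.10374552  0.12347237 -0.00409266]
tool frame rel head [-0.12563165  0.00553519 -0.00425997]
```

```bash
python3 -m inch '[[0,[-0.5,-0.2,5],0],[0,[-0.5,-0.2,10],0],[0,[-0.5,-0.2,15],0],[0,[-0.5,-0.2,19],0],[0,[-0.5,-0.2,19],0]]'
python3 - <<'E'
from h import *
s=r.get_state();print(go([.587,-.288,.021],126.7),s['contact_force'])
im=viewer.snapshot('wrist')
cv2.imwrite('pics/w6.png',im[:,:,::-1])
E
```

```text
clock: 7.5
tool_pos: [0.5839, -0.2868, 0.0562]
eef_rot: [0.451, 0.892, 0.0, -0.006]
contact_force: [-0.9, -1.0, -0.1]
opening: 0.998
(array([-0.32,  0.19,  3.52]), np.float64(-0.3), 'heading', np.float64(126.4), 'z', array([-0.01052146,  0.00594614, -0.99992697])) [-0.85662372 -1.01597945 -0.06571121]
```

View pics/w6.png

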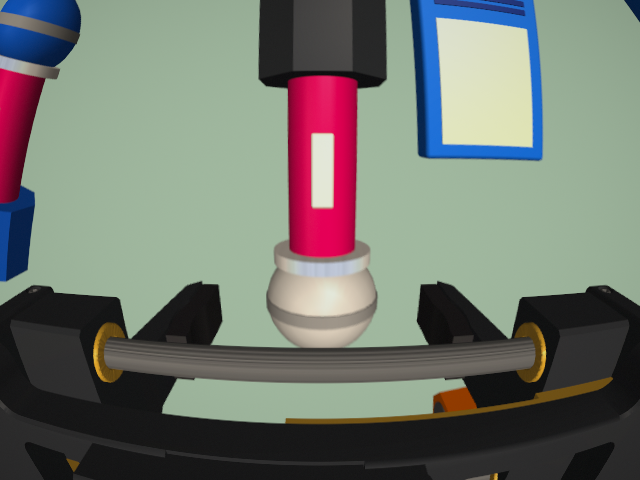

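```bash
python3 - <<'E'
from h import *
s=r.get_state();print(s['tool_pos'],s['eef_rot'],s['qd'].round(3) if hasattr(s['qd'],'round') else s['qd'])
print(onz('wrist',322,297,.026), onz('wrist',322,30,.05))
print(go([.587,-.288,.021],126.7))
E
```

```text
[ 0.58631412 -0.28817609  0.05969559] [ 4.51504394e-01  8.92263929e-01  3.70582404e-04 -2.95391375e-03] [ 0.009 -0.077  0.001 -0.06  -0.001  0.01   0.001]
[ 0.59133741 -0.29171845  0.026     ] [ 0.52119451 -0.19681713  0.05      ]
(array([-0.05,  0.07,  3.87]), np.float64(-0.4), 'heading', np.float64(126.3), 'z', array([-0.0049367 ,  0.00332872, -0.99998227]))
```

```bash
python3 -m inch '[[0,[-0.2,0,2],0],[0,[-0.2,0,3.8],0],[0,[-0.2,0,3.8],0],[0,[-0.2,0,3.8],0],[0,[-0.2,0,3.8],0]]'
python3 - <<'E'
from h import *
s=r.get_state();print(go([.588,-.289,.021],126.7),s['contact_force'])
im=viewer.snapshot('wrist')
cv2.imwrite('pics/w7.png',im[:,:,::-1])
E
```

```text
clock: 8.05
tool_pos: [0.5897, -0.2927, 0.0252]
eef_rot: [0.453, 0.892, 0.0, 0.001]
contact_force: [-0.3, -0.0, 0.8]
opening: 1.004
(array([0.4 , 0.09, 0.42]), np.float64(-0.5), 'heading', np.float64(126.2), 'z', array([ 2.04113155e-03, -6.95315338e-04, -9.99997675e-01])) [-0.26086776 -0.01858472  0.79485584]
```

View pics/w7.png

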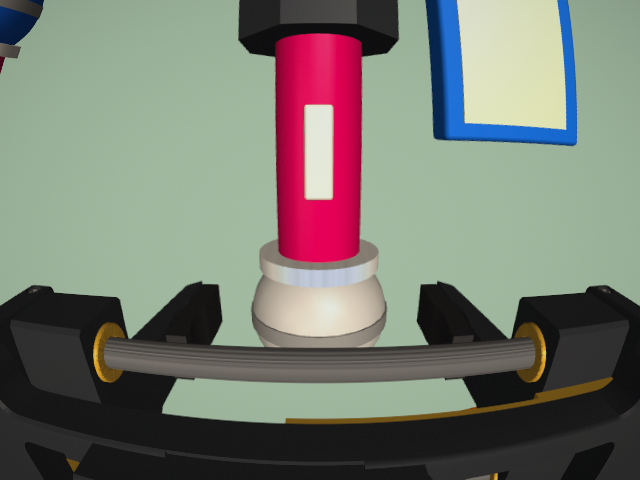

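```bash
python3 -m inch '[[0,[0.2,0.1,0.3],0],[0,[0.2,0.1,0.3],0],[0,[0.2,0.1,0.3],0]]'
python3 - <<'E'
from h import *
s=r.get_state();R=Ro.from_quat(s['eef_rot']).as_matrix()
print(s['tool_pos'],R[:,0])
g=s['tool_pos']-R[:,2]*.005
for dx in(-.004,0,.004): 
    h=g+R[:,0]*dx;h[2]=.026
    # top of collar ~? project ball silhouette points
    print(dx,proj('wrist',h),'right',proj('wrist',h+R[:,1]*.026),'neck (26mm to foot, top)',proj('wrist',h+R[:,0]*.019+[0,0,.017]),'foot face top edge',proj('wrist',h+R[:,0]*.099+[0,0,.026]))
cv2.imwrite('pics/w8.png',viewer.snapshot('wrist')[:350,150:500,::-1])
E
```

```text
clock: 8.4
tool_pos: [0.5884, -0.2901, 0.0207]
eef_rot: [0.453, 0.892, 0.0, -0.0]
contact_force: [0.3, 0.1, 0.2]
opening: 1.001
[ 0.58836456 -0.29014665  0.02074132] [-5.90286185e-01  8.07194015e-01  2.03856799e-04]
-0.004 [317.53949524 333.63255385] right [383.49090473 332.73176848] neck (26mm to foot, top) [317.25121531 309.86568352] foot face top edge [316.91892633  46.4852455 ]
0 [317.52382654 324.75670175] right [384.23169759 323.9228375 ] neck (26mm to foot, top) [317.23108755 298.86894167] foot face top edge [316.93195563  32.70911408]
0.004 [317.508464   315.64045953] right [384.9640362  314.88054405] neck (26mm to foot, top) [317.21166531 287.56146271] foot face top edge [316.94697732  19.22178396]
```

View pics/w8.png

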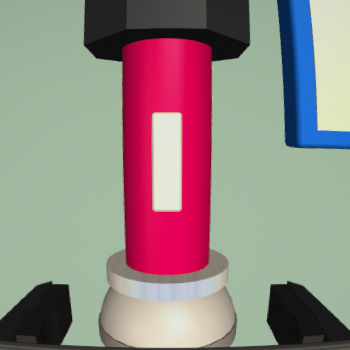

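```bash
python3 -m inch '[[0.3,[0,0,0],0],[0.5,[0,0,0],0],[0.6,[0,0,0],0],[0.6,[0,0,0],0],[0.6,[0,0,0],0],[0.6,[0,0,0],0]]' 60
python3 -m inch '[[0.7,[0,0,0],0],[0.7,[0,0,0],0],[0.7,[0,0,-1],0],[0.7,[0,0,-2],0],[0.7,[0,0,-3],0],[0.7,[0,0,-3],0]]' 60
python3 - <<'E'
from h import *
cv2.imwrite('pics/w9.png',viewer.snapshot('wrist')[:,:,::-1])
cv2.imwrite('pics/s9.png',cv2.resize(viewer.snapshot('side')[100:280,220:460,::-1],None,fx=3,fy=3))
E
```

```text
clock: 9.05
tool_pos: [0.5884, -0.2904, 0.0207]
eef_rot: [0.453, 0.892, 0.0, 0.0]
contact_force: [-0.3, -0.4, 0.3]
opening: 0.554
clock: 9.65
tool_pos: [0.5895, -0.2911, 0.0528]
eef_rot: [0.453, 0.892, 0.0, 0.002]
contact_force: [-0.1, -1.2, -1.4]
opening: 0.566
```

View pics/w9.png

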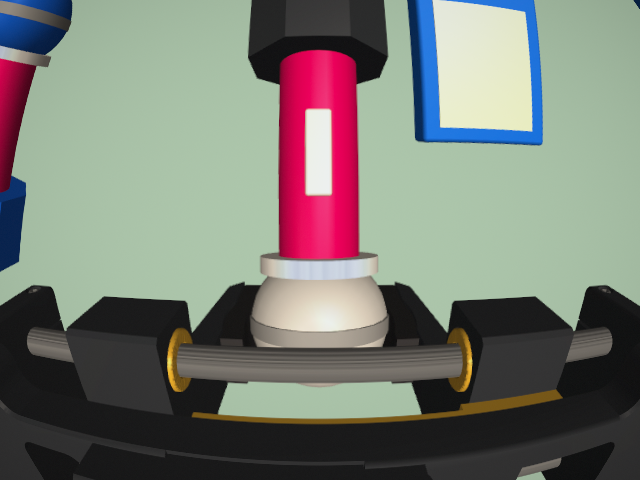

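View pics/s9.png

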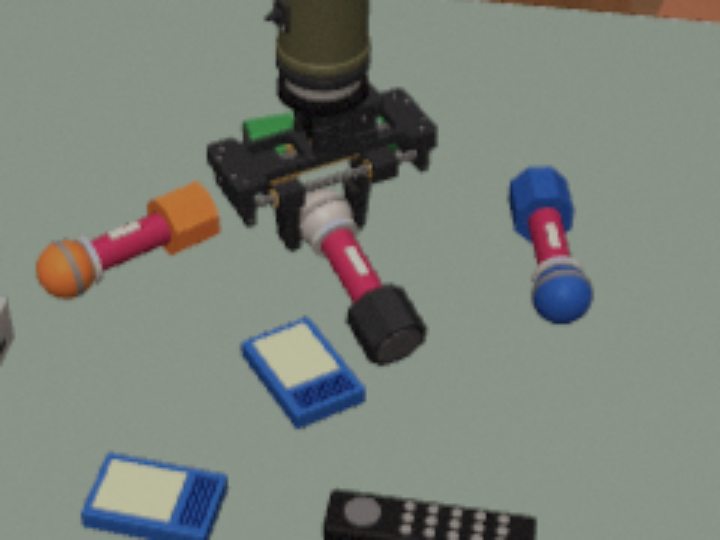

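```bash
python3 -m inch '[[0.7,[0,0,-2],0],[0.7,[0,0,-4],0],[0.7,[0,0,-6.5],0],[0.7,[0,0,-9],0],[0.7,[0,0,-12],0],[0.7,[0,0,-15],0],[0.7,[0,0,-18],0],[0.7,[0,0,-20.5],0],[0.7,[0,0,-23],0],[0.7,[0,0,-25],0],[0.7,[0,0,-25],0],[0.7,[0,0,-25],0]]' 60
python3 - <<'E'
from h import *
cv2.imwrite('pics/w10.png',viewer.snapshot('wrist')[:,:,::-1])
E
```

```text
clock: 10.95
tool_pos: [0.5878, -0.2902, 0.2996]
eef_rot: [0.453, 0.892, -0.0, -0.001]
contact_force: [-0.6, 0.1, -3.6]
opening: 0.559
```

View pics/w10.png

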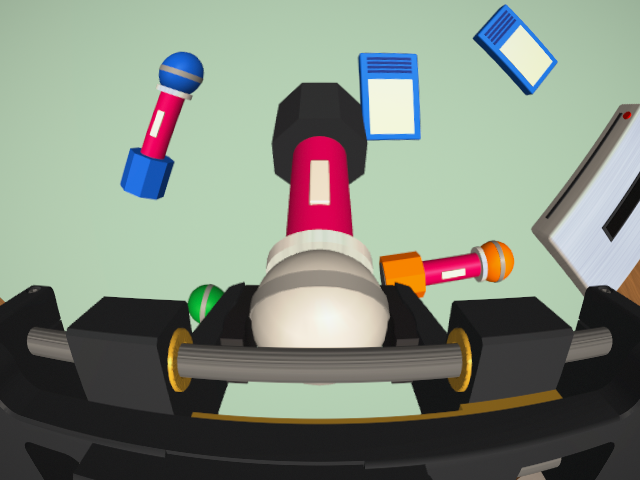

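```bash
python3 -m inch '[[0.7,[0,0,0],0],[0.7,[0,0,0],0],[0.7,[0,0,0],0],[0.7,[0,0,0],0],[0.7,[0,0,0],0],[0.7,[0,0,0],0],[0.7,[0,0,0],0],[0.7,[0,0,0],0]]' 18
python3 - <<'E'
from h import *
cv2.imwrite('pics/w11.png',viewer.snapshot('wrist')[:,:,::-1])
cv2.imwrite('pics/s11.png',cv2.resize(viewer.snapshot('side')[0:240,220:500,::-1],None,fx=2.5,fy=2.5))
E
```

```text
clock: 11.8
tool_pos: [0.5885, -0.2905, 0.3008]
eef_rot: [0.453, 0.892, -0.0, 0.0]
contact_force: [0.9, -0.1, -4.3]
opening: 0.571
```

View pics/w11.png

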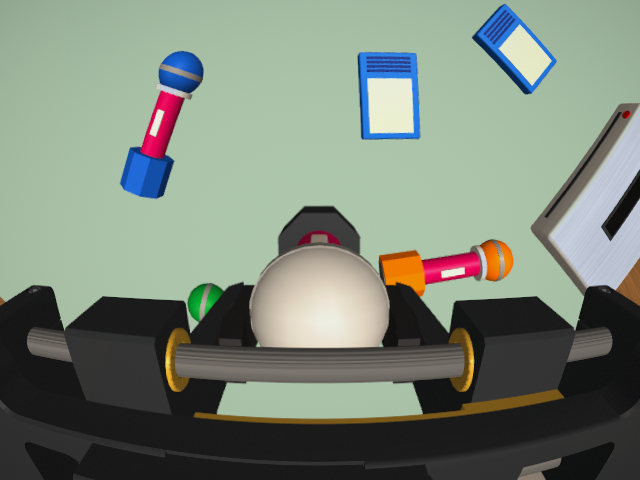

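View pics/s11.png

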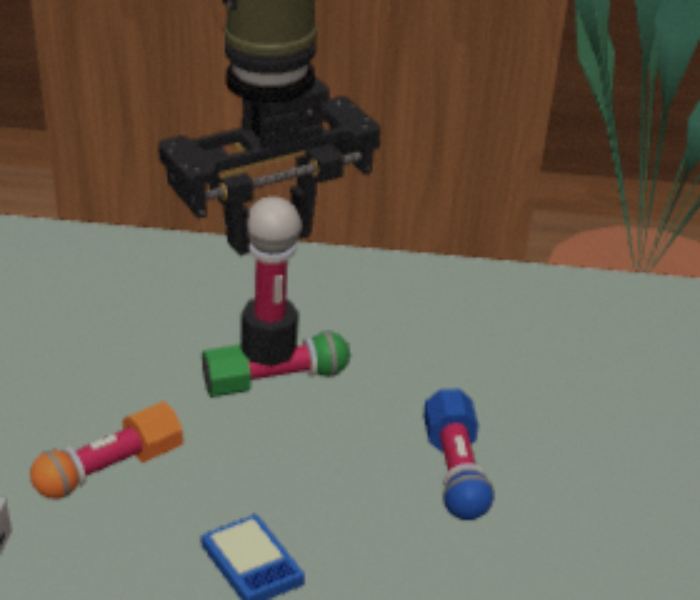

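```bash
cat > tilt.py <<'E'
from h import *
s=r.get_state();R=Ro.from_quat(s['eef_rot']).as_matrix();g=s['tool_pos']-R[:,2]*.005
x=R[:,0]*[1,1,0];z=np.array([0,0,1.])
for a in(-10,-5,0,5,10,15,20):
    t=np.radians(a);ax=-np.cos(t)*z+np.sin(t)*x; n=np.cos(t)*x+np.sin(t)*z
    print(a,'foot face far edge row',proj('wrist',g+.144*ax+.026*n).round(1),'foot top',proj('wrist',g+.099*ax+.026*n).round(1))
E
python3 tilt.py
```

```text
-10 foot face far edge row [318.3 229.6] foot top [318.2 234.8]
-5 foot face far edge row [318.3 213.3] foot top [318.2 221.7]
0 foot face far edge row [318.3 197. ] foot top [318.2 208.6]
5 foot face far edge row [318.3 180.7] foot top [318.1 195.7]
10 foot face far edge row [318.3 164.3] foot top [318.1 182.9]
15 foot face far edge row [318.3 148. ] foot top [318.1 170.2]
20 foot face far edge row [318.3 131.7] foot top [318.1 157.7]
```

```bash
python3 -m inch '[[0.7,[0,0,0],0],[0.7,[0,0,0],0],[0.7,[0,0,0],0],[0.7,[0,0,0],0],[0.7,[0,0,0],0]]' 18
python3 - <<'E'
from h import *
cv2.imwrite('pics/w12.png',viewer.snapshot('wrist')[180:380,200:440,::-1])
E
python3 -m inch '[[0.7,[0,0,0],0],[0.7,[0,0,0],0],[0.7,[0,0,0],0],[0.7,[0,0,0],0]]' 55
python3 - <<'E'
from h import *
a=viewer.snapshot('wrist')[180:380,200:440,::-1];b=cv2.imread('pics/w12.png')
cv2.imwrite('pics/w13.png',cv2.resize(np.hstack([b,a]),None,fx=1.6,fy=1.6))
print(go(tw(-.001,.001,.31),None), intw(r.get_state()['tool_pos']))
E
```

```text
clock: 12.4
tool_pos: [0.5883, -0.2903, 0.3006]
eef_rot: [0.453, 0.892, 0.0, -0.0]
contact_force: [-0.1, 0.1, -4.1]
opening: 0.572
clock: 12.85
tool_pos: [0.5884, -0.2904, 0.3007]
eef_rot: [0.453, 0.892, 0.0, 0.0]
contact_force: [0.5, 0.6, -3.4]
opening: 0.559
(array([47.55, 25.69, -0.93]), 0, 'heading', np.float64(126.2), 'z', array([-3.62137280e-05,  1.03656716e-04, -9.99999994e-01])) [-0.10804418 -0.52873722]
```

View pics/w13.png

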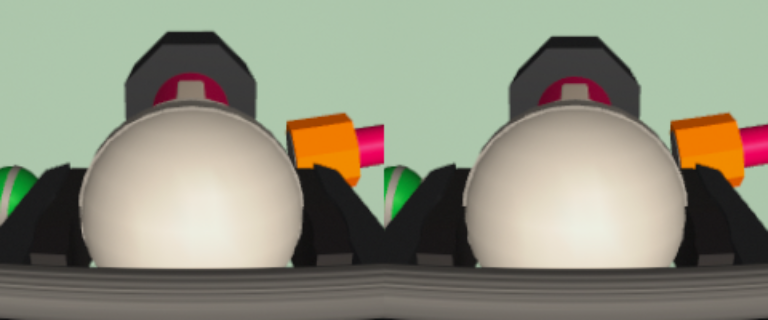

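```bash
python3 -m inch '[[0.7,[0.9,0.5,0],-2],[0.7,[2.5,1.3,0],-5],[0.7,[5,2.7,-0.3],-9],[0.7,[8,4.3,-0.5],-13],[0.7,[11,5.9,-0.9],-17],[0.7,[14,7.6,-0.9],-22],[0.7,[17,9.2,-0.9],-27],[0.7,[20,10.8,-0.9],-31],[0.7,[23,12.4,-0.9],-36],[0.7,[26,14,-0.9],-40],[0.7,[29,15.7,-0.9],-45],[0.7,[32,17.3,-0.9],-49],[0.7,[35,18.9,-0.9],-54],[0.7,[38,20.5,-0.9],-58],[0.7,[41,22.1,-0.9],-63],[0.7,[43.5,23.5,-0.9],-67],[0.7,[45.5,24.6,-0.9],-70],[0.7,[46.8,25.3,-0.9],-72],[0.7,[47.5,25.7,-0.9],-73],[0.7,[47.5,25.7,-0.9],-73]]' 55
python3 -m inch '[[0.7,[0,0,0],0],[0.7,[0,0,0],0],[0.7,[0,0,0],0]]'
python3 - <<'E'
from h import *
cv2.imwrite('pics/w14.png',viewer.snapshot('wrist')[:,:,::-1])
cv2.imwrite('pics/s14.png',cv2.resize(viewer.snapshot('side')[150:430,180:460,::-1],None,fx=2,fy=2))
print(go(tw(-.001,.001,.31),199.2), intw(r.get_state()['tool_pos']))
E
python3 tilt.py
```

```text
clock: 14.9
tool_pos: [0.5153, 0.2455, 0.3098]
eef_rot: [-0.167, 0.986, 0.0, 0.0]
contact_force: [-0.5, -1.1, -3.5]
opening: 0.558
clock: 15.2
tool_pos: [0.5159, 0.2435, 0.3097]
eef_rot: [-0.165, 0.986, -0.0, -0.0]
contact_force: [-0.2, -0.4, -3.6]
opening: 0.556
(array([ 0.02,  0.12, -0.03]), np.float64(-0.1), 'heading', np.float64(-160.9), 'z', array([ 5.59648792e-05, -3.02472061e-04, -9.99999953e-01])) [-0.00081801 -0.00022206]
-10 foot face far edge row [319.6 229.2] foot top [319.8 234.4]
-5 foot face far edge row [319.7 212.9] foot top [319.8 221.3]
0 foot face far edge row [319.7 196.6] foot top [319.8 208.2]
5 foot face far edge row [319.7 180.3] foot top [319.8 195.3]
10 foot face far edge row [319.7 164. ] foot top [319.8 182.5]
15 foot face far edge row [319.7 147.7] foot top [319.9 169.8]
20 foot face far edge row [319.8 131.4] foot top [319.9 157.3]
```

View pics/w14.png

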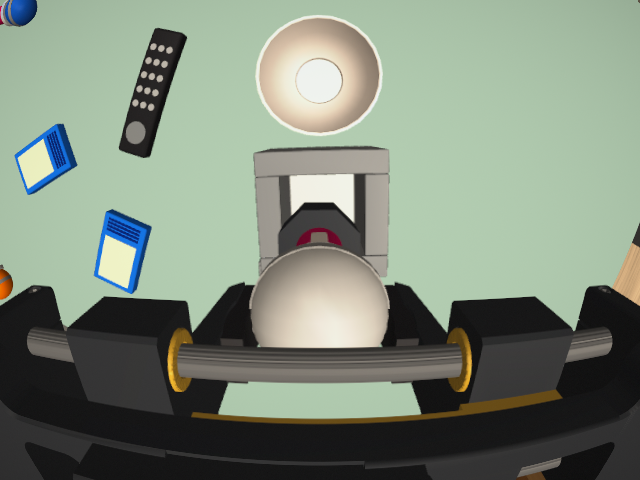

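View pics/s14.png

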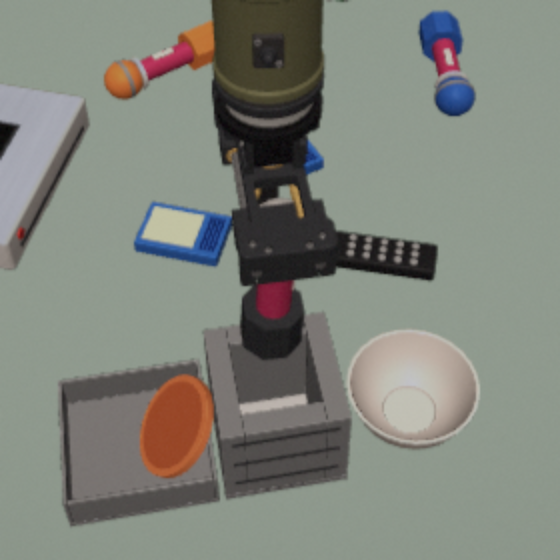

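```bash
python3 - <<'E'
from h import *
im=cv2.imread('pics/w14.png')[130:300,230:410];cv2.imwrite('pics/w14c.png',cv2.resize(im,None,fx=4,fy=4,interpolation=cv2.INTER_CUBIC))
E
```

```text
(no output)
```

View pics/w14c.png

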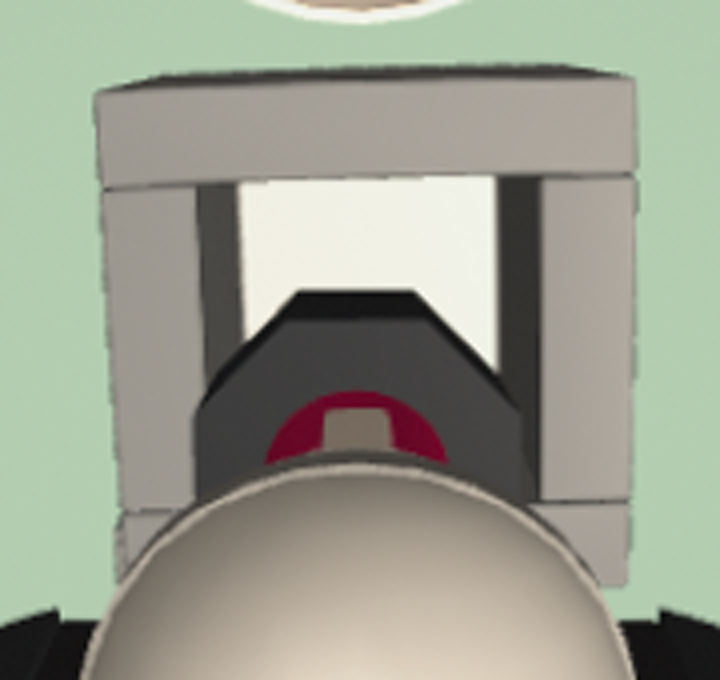

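```bash
python3 - <<'E'
from h import *
q=[onz('wrist',*u,.115) for u in((279.2,176.3),(365.2,174),(365,255),(281,257.5))]
for a in q: print(intw(a).round(4))
print(np.mean(q,0),intw(np.mean(q,0)))
s=r.get_state();R=Ro.from_quat(s['eef_rot']).as_matrix()
# foot: top(inner) far edge and lateral edges, z = head-.099 
g=s['tool_pos'];zt=g[2]+.005-.099
zb=g[2]+.005-.144
b=[onz('wrist',230+u/4,130+v/4,zb) for u,v in((298,291),(415,291))]
t=[onz('wrist',230+u/4,130+v/4,zt) for u,v in((290,318),(425,318))]
print('face far edge',[intw(x).round(4) for x in b],'inner edge',[intw(x).round(4) for x in t])
E
```

```text
[-0.0362 -0.0358]
[-0.0383  0.0401]
[0.0368 0.042 ]
[ 0.0391 -0.0361]
[0.51600763 0.24702911 0.115     ] [0.00036675 0.00255035]
face far edge [array([-0.0223, -0.0114]), array([-0.0222,  0.0102])] inner edge [array([-0.0261, -0.0109]), array([-0.026,  0.01 ])]
```

```bash
python3 -m inch '[[0.7,[0.3,0.3,0],0],[0.7,[0.3,0.3,1],0],[0.7,[0.3,0.3,2.5],0],[0.7,[0.3,0.3,4],0],[0.7,[0.3,0.3,5.5],0],[0.7,[0.3,0.3,7],0],[0.7,[0.3,0.3,8],0],[0.7,[0.3,0.3,8],0],[0.7,[0.3,0.3,8],0]]' 55
python3 - <<'E'
from h import *
cv2.imwrite('pics/w15.png',viewer.snapshot('wrist')[:,:,::-1])
cv2.imwrite('pics/s15.png',cv2.resize(viewer.snapshot('side')[200:430,180:460,::-1],None,fx=2,fy=2))
s=r.get_state();print(intw(s['tool_pos']),s['tool_pos'],s['contact_force'],s['moment'])
E
```

```text
clock: 16.2
tool_pos: [0.5118, 0.2468, 0.2298]
eef_rot: [-0.167, 0.986, 0.0, 0.0]
contact_force: [-0.9, 0.6, -2.7]
opening: 0.562
[-0.00323655  0.00379648] [0.51219494 0.24702091 0.23042313] [ 0.38814863  0.90686769 -3.36256634] [ 0.0313554  -0.01296451 -0.05110443]
```

View pics/w15.png

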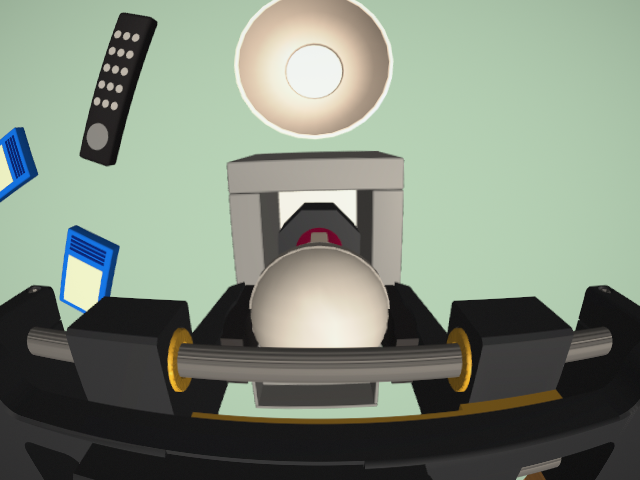

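View pics/s15.png

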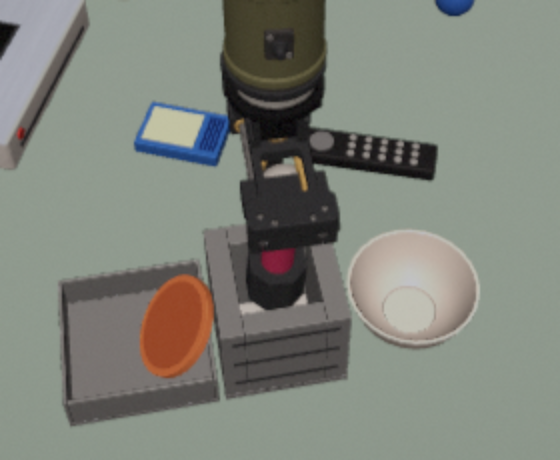

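Foot is inside the mouth, centred, no contact force. I'll continue down.

```bash
python3 -m inch '[[0.7,[0,0,1],0],[0.7,[0,0,2.2],0],[0.7,[0,0,3.5],0],[0.7,[0,0,4.8],0],[0.7,[0,0,6],0],[0.7,[0,0,7],0],[0.7,[0,0,7.5],0],[0.7,[0,0,7.8],0],[0.7,[0,0,7.8],0],[0.7,[0,0,7.8],0]]' 55
python3 - <<'E'
from h import *
s=r.get_state();print(intw(s['tool_pos']),s['tool_pos'],s['contact_force'],s['moment'])
E
```

```text
clock: 17.3
tool_pos: [0.512, 0.2469, 0.1521]
eef_rot: [-0.166, 0.986, 0.0, 0.0]
contact_force: [0.7, 0.4, -2.3]
opening: 0.559
[-0.00344124  0.0036917 ] [0.51203609 0.24685464 0.15209119] [ 0.68125347  0.43928917 -2.27062468] [0.03889617 0.03680582 0.02642312]
```

Foot should be ~7 mm above the floor. I'll inch down and watch the force.

```bash
python3 -m inch '[[0.7,[0,0,0.2],0],[0.7,[0,0,0.4],0],[0.7,[0,0,0.5],0],[0.7,[0,0,0.5],0],[0.7,[0,0,0.5],0]]' 55; python3 -m inch '[[0.7,[0,0,0.1],0],[0.7,[0,0,0.1],0],[0.7,[0,0,0.1],0]]';python3 -m inch '[[0.7,[0,0,0.1],0],[0.7,[0,0,0.1],0],[0.7,[0,0,0.1],0]]'
```

```text
clock: 17.8
tool_pos: [0.5118, 0.2466, 0.1467]
eef_rot: [-0.166, 0.986, 0.0, -0.0]
contact_force: [0.5, -0.4, -3.0]
opening: 0.558
clock: 18.1
tool_pos: [0.5118, 0.2467, 0.1457]
eef_rot: [-0.166, 0.986, 0.0, 0.0]
contact_force: [-0.6, 0.8, -3.5]
opening: 0.558
clock: 18.4
tool_pos: [0.5124, 0.2469, 0.1453]
eef_rot: [-0.166, 0.986, 0.0, 0.001]
contact_force: [1.5, -0.3, 4.1]
opening: 0.557
```

Contact at TCP z = 0.1453, which matches the expected bottom of the bay. I'll loosen, then open.

```bash
python3 -m inch '[[0.7,[0,0,0],0],[0.7,[0,0,0],0],[0.7,[0,0,0],0]]' 10; python3 -m inch '[[0.4,[0,0,0],0],[0.3,[0,0,0],0],[0.2,[0,0,0],0],[0.1,[0,0,0],0],[0,[0,0,0],0],[0,[0,0,0],0],[0,[0,0,0],0]]'
python3 - <<'E'
from h import *
s=r.get_state();print(s['opening'],s['contact_force'])
cv2.imwrite('pics/w16.png',viewer.snapshot('wrist')[:,:,::-1])
E
```

```text
clock: 18.7
tool_pos: [0.5121, 0.2473, 0.1451]
eef_rot: [-0.167, 0.986, 0.001, 0.001]
contact_force: [0.5, -0.2, 4.6]
opening: 0.575
clock: 19.4
tool_pos: [0.5117, 0.2466, 0.1447]
eef_rot: [-0.166, 0.986, 0.0, -0.0]
contact_force: [0.6, 0.1, -0.4]
opening: 0.997
0.9974014163233602 [ 0.56558733  0.07663815 -0.39188081]
```

View pics/w16.png

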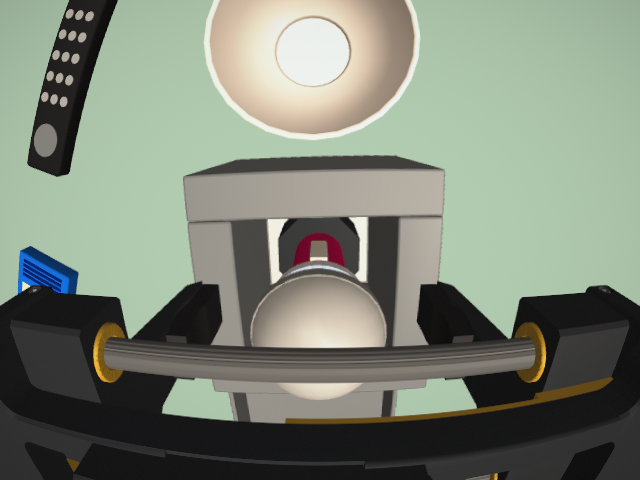

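```bash
python3 -m inch '[[0,[0,0,-1],0],[0,[0,0,-3],0],[0,[0,0,-6],0],[0,[0,0,-10],0],[0,[0,0,-14],0],[0,[0,0,-14],0],[0,[0,0,-14],0]]'
python3 - <<'E'
from h import *
cv2.imwrite('pics/w17.png',viewer.snapshot('wrist')[:,:,::-1])
cv2.imwrite('pics/s17.png',cv2.resize(viewer.snapshot('side')[200:430,180:460,::-1],None,fx=2.5,fy=2.5))
s=r.get_state();print(s['opening'],s['contact_force'],s['tool_pos'])
E
```

```text
clock: 20.15
tool_pos: [0.512, 0.2467, 0.286]
eef_rot: [-0.166, 0.986, 0.0, 0.001]
contact_force: [-0.1, -0.5, -1.0]
opening: 1.0
1.0000585201013108 [ 0.80827095 -0.42353133 -0.26977498] [0.51112031 0.24596764 0.2839218 ]
```

View pics/w17.png

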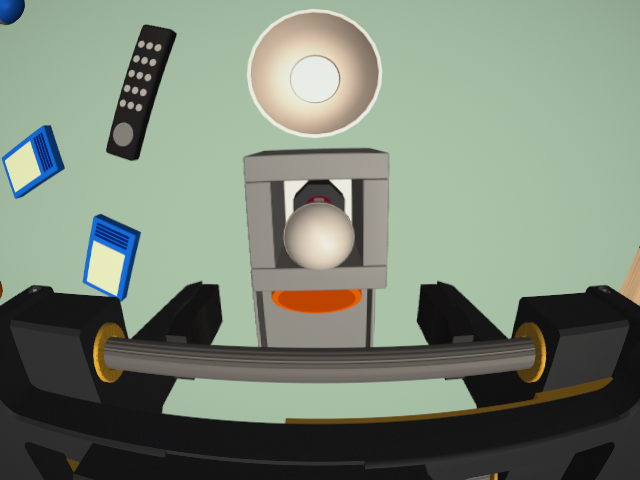

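View pics/s17.png

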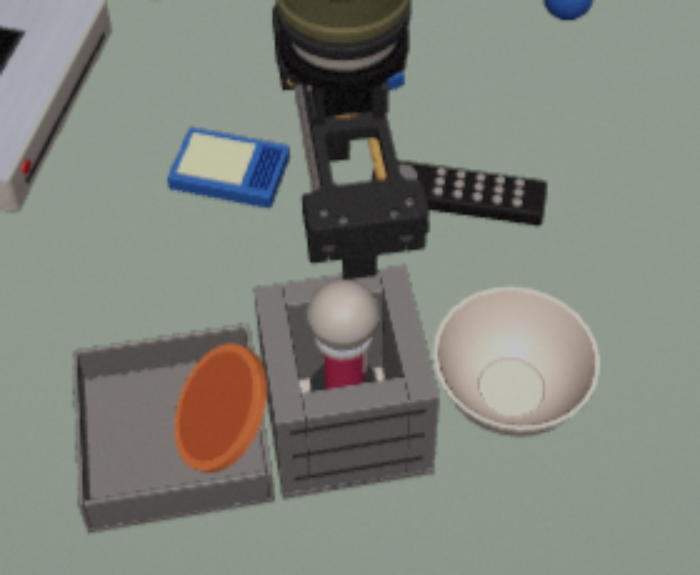

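```bash
python3 - <<'E'
from h import *
p,e=meet(*ray('wrist',319,236.5),*ray('side',317.2,325.4));print('head',p,e,intw(p))
# predicted for upright at various base positions: foot shoulder far edge row (z=.006+.045) in wrist: observed ~180-183 top
for fx in(-.008,-.004,0,.004): print(fx,'foot face far edge',proj('wrist',tw(fx-.026,.003,.006)),'shoulder',proj('wrist',tw(fx-.026,.003,.051)))
im=cv2.imread('pics/w17.png')[140:290,230:400];cv2.imwrite('pics/w17c.png',cv2.resize(im,None,fx=4,fy=4,interpolation=cv2.INTER_CUBIC))
E
```

```text
head [0.51489961 0.24614632 0.15080291] 0.0022147690024589034 [-0.00096995  0.00208106]
-0.008 foot face far edge [319.41485271 173.99307942] shoulder [319.44479557 178.44206957]
-0.004 foot face far edge [319.41534327 177.58120271] shoulder [319.44527264 182.46155956]
0 foot face far edge [319.41582    181.16186614] shoulder [319.4457302  186.47053969]
0.004 foot face far edge [319.41628291 184.73443042] shoulder [319.44616834 190.46812201]
```

View pics/w17c.png

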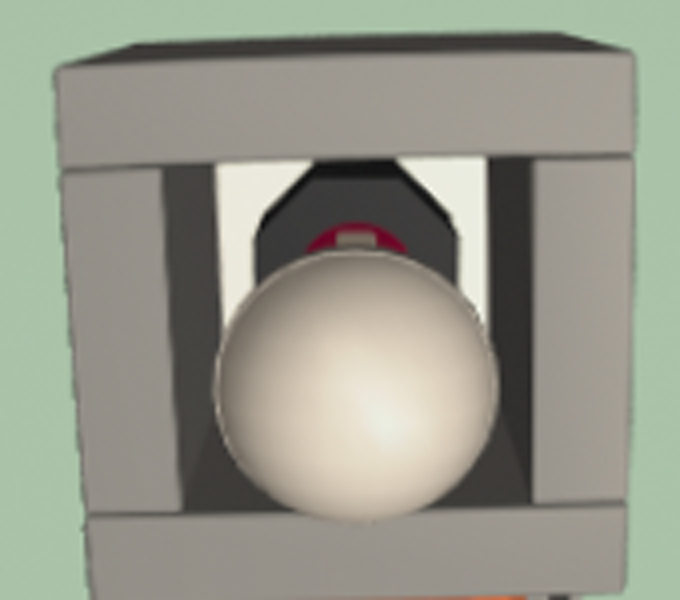

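```bash
python3 -m inch '[[0,[0,0,0],0],[0,[0,0,0],0],[0,[0,0,0],0]]'; python3 -c "
from plant import r
print(r.get_state()['contact_force']);print(r.finish_job())"
```

```text
clock: 20.55
tool_pos: [0.5114, 0.2465, 0.284]
eef_rot: [-0.167, 0.986, -0.0, -0.001]
contact_force: [-0.1, -0.6, -0.1]
opening: 1.003
[-0.13852541 -0.5678624  -0.14633288]
the job is handed in; nothing more can be done
None
```

The microphone now stands head up in the bay, the coaster is in the low tray, and I handed the job in at about 20.6 s. `finish_job` reports no verdict.

- **Coaster:** I pushed it off the tower with both fingers behind it, without gripping it. It leans inside the tray, with its centre about 41 mm from the tray's centre towards the tower and about 40 mm high. That is inside the limits, but it is not lying flat. In the last pictures it looked unchanged.
- **Microphone:** I took the one with the silver head and dark foot. I lifted it by the ball at 60 N and loosened to 18 N, and the handle swung down to about 2° from vertical. After gripping it again at 55 N I lowered it until the floor force appeared.
- **Last check of the microphone:** After release, the head measured 151 mm high (150 expected) and within 3 mm of the bay's axis. The foot is also near the centre and looks upright.
- **Other objects:** The bowl, the remote and the cartridges looked undisturbed. I did not measure their final positions. At the end the gripper was open, clear of everything, and showed no meaningful force.

The head positions from the different cameras disagreed by about 3 to 5 mm before the grasp. I aimed between them, and the grasp held.

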